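# Refit the belt grinder's swarf cup and clamp it

### The job

Take the steel swarf cup off the sloping rack, set it gently onto the belt grinder's seat so that both pegs come through the holes in its flange and it sits fully home, and let go of it. Then swing the clamp by its black knob all the way round until its tongue lies over the cup's flange. Leave the other things on the bench where they are.

Things in the scene. Friction and masses are not known exactly. Their poses are not given: they have to be found in the camera images.
- cup_center (a point): Bare steel swarf cup, about 400 g, first on the sloping rack, leaning 25 degrees to the rack's -x. This is its centre: underside 47 below, top 47 above; z is its own upward axis. Flat flange at the bottom, 100 (x) x 130 (y) x 8 thick, two through holes of 14 diameter at y = +-50, x = 0. Round open cup on it, 68 diameter, rim 55 above the underside. Same either way round.
- cup_bar (a point): Centre of the cup's rigid bail handle: a square steel bar 12 x 12, 72 long along the cup's y, held over the open cup by two legs at y = +-33. It lies 41 above cup_center along the cup's z (88 above the underside); 27 free between the cup's rim and the bar. Axes are the cup's.
- seat (a point): Seat for the cup on the fixed belt grinder's green base plate: its centre, on the plate's upper face 20 above the bench; z up. Two fixed steel pegs stand at y = +50 and -50 (x = 0), 10 diameter, 24 high, the top 6 tapered to 4. The cup seated: flange flat on the plate (cup_center 47 above this point), its y in line with the seat's y, a peg through each hole.
- grinder: The belt grinder, fixed; origin on the bench under the seat's centre, axes as the seat's. Green base plate 150 x 400 x 20. Its upright (360 high), belt and motor stand at y = -185 and beyond; a sheet chute from it ends at y = -103, about 95 above the bench. The clamp is on the -x side.
- clamp_knob (a point): Middle of the clamp's upright round black knob, 16 diameter, 45 high, its foot 39 and its top 84 above the bench; it stands at the end of the clamp's handle, 50 from the pivot horizontally. This point is 62 above the bench.
- clamp_pivot (a point): Vertical hinge axis of the clamp, at x = -68, y = 0 of the seat, 35 above the bench; axes fixed, as the seat's. The clamp is a flat steel bar 14 wide, 8 thick (31 to 39 above the bench): a handle with the knob to one side of the pivot, a tongue 28 long to the other.
- clamp (a joint): Clamp angle in rad, counterclockwise from above. 0: parked, handle pointing to the seat's +y, tongue clear of the cup. 1.57 (stop): closed, handle to the seat's -x, tongue reaching about 10 over the seated flange's edge and 3 above it. Starts at 0 to 0.25. Light friction (about 1 N at the knob), stays where left.
- rack: Fixed plywood rack, about 120 x 150 and 87 high, its board sloping at 25 degrees, low at its -x side (roughly towards the robot) where a lip 12 high stops the cup from sliding. Origin on the bench under the board's centre; the board's surface is 62 above it there.
- whetstone: Bystander: sharpening stone, a grey block 150 x 50 x 25, origin under its centre, long side along x
- rivet_jar: Bystander: glass jar with a steel lid, 56 diameter, 70 high, origin at its foot
- oil_bottle: Bystander: white oil bottle, 52 diameter, 150 high, origin at its foot
- handle_blank: Bystander: dark wooden knife-handle blank, 120 x 40 x 12, lying flat, origin under its centre
- hammer: Bystander: hammer lying on the bench, about 260 long along its x
- screwdriver: Bystander: screwdriver lying on the bench, about 200 long along its x
- mug: Bystander: white mug, 76 diameter, 90 high, origin at its foot
Not all that is in view belongs to the job. Leave any green or pink look-alike of the part that bears cup_center alone.

How it is judged (in metres and radians):
On the way, in this order (a step that is already met when the one before it is completed fails the run):
1. the cup sits home on its seat, both pegs through its flange, let go, while the clamp is still open (horizontal distance between cup_center and seat below 0.005 m and z of cup_center in the frame of seat between 0.044 and 0.0495 m and angle between cup_center's own z axis and vertical below 0.05 rad and angle between the y axis of cup_center and the y axis of seat, either way round below 0.1 rad and value of joint clamp below 0.6 rad and contact force between the fingers and cup below 0.1 N), for 0.2 s.
2. the clamp is swung closed over the flange (value of joint clamp above 1.35 rad), for 0.2 s.
At the end, for the whole second after the job is handed in: The cup rests on the grinder's seat: centre within 5 mm of the seat's axis, underside within 2.5 mm of the plate, upright within 0.05 rad, flange in line with the pegs within 0.1 rad, at rest; the clamp turned beyond 1.35 rad (stop at 1.57) (horizontal distance between cup_center and seat below 0.005 m and z of cup_center in the frame of seat between 0.044 and 0.0495 m and angle between cup_center's own z axis and vertical below 0.05 rad and angle between the y axis of cup_center and the y axis of seat, either way round below 0.1 rad and value of joint clamp above 1.35 rad and linear speed of cup below 0.02 m/s); the robot touches nothing.
It fails at once if a bystander is shifted by more than 30 mm (distance of any of whetstone, rivet_jar, oil_bottle, handle_blank, hammer, screwdriver, mug from where it was at the start of the episode above 0.03 m).
It fails at once if the cup is dropped or rammed onto the grinder (more than 100 N) (contact force between cup and grinder above 100 N).
It also fails if it takes over 58 s, if anything falls off the work surface, if the arm or the gripper's body presses on something with over 40 N, if the wrist force passes 120 N, or if a joint passes its speed limit or range.

### The arm

A 7-joint arm with a two-finger parallel gripper is mounted at the origin on the work surface. World frame = base frame: x ahead of the robot, y to its left, z up, the work surface at z = 0. Lengths are in mm, angles in rad, forces in N, time in s.
With the tool pointing down it reaches from about 400 to 900 mm from the base axis. Payload 5.5 kg.
Tool frame: the origin (TCP) lies midway between the tips of the shut fingers; the grasp point (between the pads) lies 19 mm behind it (ctrl.pinch_z is the distance from the TCP to the grasp point, in mm); z points along the fingers, y is the line along which they close (so a half turn about z gives the same grasp; the last joint's range is limited). The gripper opens to 85 mm and grips with 20 to 120 N. Pads are 22 mm wide; open, the fingers measure 114 mm over their backs; the gripper's body (76 mm by 85 mm) begins 54 mm behind the grasp point. The pads swing forward as they close: fully open they stand 13 mm farther back than shut.
Start: joints at [-0.93, 0.501, -0.427, 1.55, 0.221, 1.138, -0.21], TCP at [239.733, 604.175, 231.31] pointing down, gripper open.
Joint ranges: [-2.88, 2.88], [-0.31, 2.03], [-1.54, 1.56], [0.2, 2.42], [-1.41, 4.55], [0.19, 2.02], [-2.57, 2.57]. Speed limits (rad/s): [2.57, 2.57, 3.14, 3.14, 3.14, 3.14, 3.14].

### API

Orientations are given as a unit quaternion [x, y, z, w].
In Python, from bench import ctrl, viewer gives the robot as it stands. The module is installed in compiled form; this text tells all that it offers.
- The arm moves only by the shell command python3 -m inch 'ROWS' [OPENING]. ROWS is JSON, one flat list of numbers, 6 for each row, row after row: the shift along the world's x, y, z each as a share of 1000 mm, from -1 to 1, then the turn, a rotation vector about the world's x, y, z each as a share of 0.08 rad, from -1 to 1. A call has 1 to 10 rows; each row shifts and turns the commanded pose from where the row before left it; what a row does not reach is not made up. A row lasts 1/8 s, in which the tool goes at most 62.5 mm and 10.7 degrees, less where a joint would pass 70% of its speed; a pose out of reach is approached as far as the arm can. A call with a number of a shift or a turn outside -1 to 1 is refused whole. A call with a gripper value outside its range is refused whole. OPENING is the closure, from -1 (fully open) to 1 (shut), set as the call begins (- or left out, the last holds). The fingers move at their own pace and stop on an object; the grip force is fixed at half the most. Time passes only in rows, so rows that do not move let the fingers close. It gives the time, the measured TCP pose, the force, the opening and the grip force at its end, in the units of the state.
- ctrl.sense(): the state, without advancing time (a new reading comes with each control period).
- viewer.get_image(name): name is "side" or "top"; returns a dict with "pixels" (480x640x3 uint8, blue, green, red), "z_map" (480x640 float32, mm along the optical axis (not along the pixel's ray), 0 where there is no reading), "fov_y" (degrees; the focal length in pixels is half the picture's height over the tangent of half this angle, whatever the lens; pixels are square), "cx", "cy" (the principal point, pixels), "position" and "orientation" of the camera in the world. Camera axes: x right, y down, z forward; pixel columns grow to the right and rows downward; lengths in mm; the calibration is good to about 2 mm. A picture is of the moment at which its call begins.
- ctrl.close_job(): hands the job in; it is judged then, once.
The state is a dict: "time_s": time; "joint_positions": joint angles; "dq": joint speeds; "joint_efforts": joint torques, N m; "ee_pos": TCP position; "tool_rot": TCP orientation; "wrist_force": force on the tool from outside, world axes, zero at the start; "torque": the same for the moment, N m; "finger_gap": finger opening in mm; "grasp_force": force on a finger pad.
Only numpy, scipy, OpenCV 4.12 (cv2) and the standard library are available. Lean on these libraries where they do the work, as an engineer would, in place of code of your own. Each camera call takes 0.05 s, during which the arm holds its last target. There are 200 camera calls.

## Working session

There is one attempt and no reset: what is moved stays moved. The work goes in short steps, Python scripts to look and compute and a shell command to move; the robot and the scene stay as the last step left them, time stands still between calls to the robot, and variables do not carry over. Pictures are saved under pics/ and viewed, at most 12 in all, crops included, and the job is handed in when it is done.

```bash
mkdir -p pics
cat > h.py <<'E'
import numpy as np, cv2
from scipy.spatial.transform import Rotation as R
from bench import ctrl, viewer
def grab(n):
    im=viewer.get_image(n); im['f']=240/np.tan(np.radians(im['fov_y'])/2)
    im['R']=R.from_quat(im['orientation']).as_matrix(); im['p']=np.array(im['position']); return im
def cloud(im):
    v,u=np.mgrid[:480,:640]; z=im['z_map']
    c=np.stack([(u-im['cx'])/im['f']*z,(v-im['cy'])/im['f']*z,z],-1)
    return c@im['R'].T+im['p']
def plane(im,u,v,h):
    d=im['R']@np.array([(u-im['cx'])/im['f'],(v-im['cy'])/im['f'],1]); return im['p']+d*(h-im['p'][2])/d[2]
E
python3 - <<'E'
from h import *
for n in('top','side'):
    im=grab(n); cv2.imwrite(f'pics/{n}0.png',im['pixels']); np.save(n+'0',im,allow_pickle=True)
    print(n,im['p'],im['R'].round(3).tolist(),im['f'],im['cx'],im['cy'],(im['z_map']>0).mean())
s=ctrl.sense();print(s)
E
```

```text
top [ 289.88994511  113.92627436 1301.55552476] [[-0.004, -0.983, 0.181], [-1.0, 0.004, 0.003], [-0.004, -0.181, -0.983]] 515.5451728643824 314.79054119959903 247.48160434550812 0.9960416666666667
side [ 276.14554605 1261.40499905  803.18513882] [[-0.981, -0.086, 0.177], [-0.195, 0.511, -0.837], [-0.019, -0.856, -0.517]] 605.4869423977059 323.0215478771904 237.0557416629835 0.9959147135416667
{'time_s': 0.1, 'joint_positions': array([-0.92982071,  0.5017633 , -0.42679916,  1.55134353,  0.22081685,
        1.13828436, -0.21028361]), 'dq': array([-0.00071734, -0.00088098,  0.00029614, -0.00185539,  0.00078895,
       -0.00249058,  0.00015512]), 'joint_efforts': array([-1.13927282e-02, -5.70805156e+01, -5.83891377e+00, -2.81748998e+01,
        1.04115173e-02,  5.47185395e-03,  2.33740025e-05]), 'ee_pos': array([239.57172211, 603.57434125, 230.35734574]), 'tool_rot': array([ 1.87735048e-01,  9.82219320e-01, -8.51181988e-04, -1.87249185e-04]), 'wrist_force': array([-0.18977472, -0.83751633,  0.06886849]), 'torque': array([-0.00565681, -0.00112806,  0.0419443 ]), 'grasp_force': 0.0, 'finger_gap': 85.58695210809874}
```

View pics/top0.png

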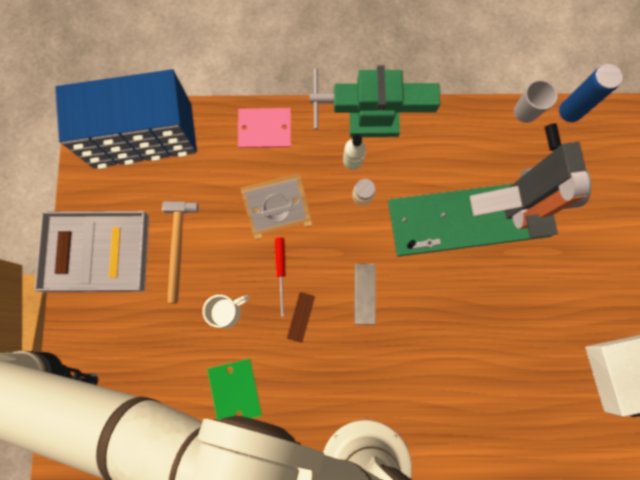

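View pics/side0.png

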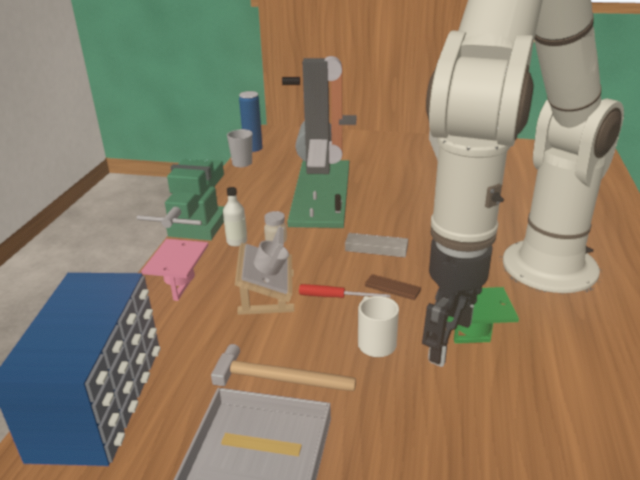

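The top view shows three candidates: the bare steel cup on the rack at (277,207), a pink look-alike at (264,127) and a green one at (235,388). I choose the steel one. The pegs are at (404,219) and (444,214), with the clamp at about (425,243) and its black knob at (411,245).

Run:
```python
from h import *
t=np.load('top0.npy',allow_pickle=True).item(); s=np.load('side0.npy',allow_pickle=True).item()
a=cv2.resize(t['pixels'][165:250,230:325],None,fx=5,fy=5,interpolation=2)
b=cv2.resize(t['pixels'][175:260,380:475],None,fx=5,fy=5,interpolation=2)
cv2.imwrite('pics/c1.png',cv2.resize(np.hstack([a[:, :475],b]),(800,358)))
C=cloud(t); P=C[170:245,235:318].reshape(-1,3)
pix=t['pixels'][170:245,235:318].reshape(-1,3).astype(int)
sat=pix.max(1)-pix.min(1)
g=(sat<25)&(P[:,2]>40)
Q=P[g]; print(len(Q),np.percentile(Q[:,2],[0,10,50,90,100]))
# ransac flange plane
rng=np.random.default_rng(0);best=None
for _ in range(500):
    q=Q[rng.choice(len(Q),3,False)]; n=np.cross(q[1]-q[0],q[2]-q[0]); n/=np.linalg.norm(n)+1e-9
    n*=np.sign(n[2]); 
    if not .8<n[2]<.97: continue
    i=abs((Q-q[0])@n)<2
    if best is None or i.sum()>best.sum(): best=i
F=Q[best]; c=F.mean(0); n=np.linalg.svd(F-c)[2][2]; n*=np.sign(n[2])
print('flange n',n,np.degrees(np.arccos(n[2])),'inl',best.sum(),'dir',np.degrees(np.arctan2(n[1],n[0])))
ex=np.cross([0,0,1],n);ex/=np.linalg.norm(ex); # rack horizontal (along y)
ez=n; ey=ex; exx=np.cross(ey,ez)
L=np.stack([(F-c)@exx,(F-c)@ey],1).astype(np.float32)
print('flange rect',cv2.minAreaRect(L))
(cu,cv_),sz,an=cv2.minAreaRect(L); fc=c+cu*exx+cv_*ey; print('flange top center',fc, 'cup_center',fc+39*ez)
h=(Q-c)@n; print('heights',np.histogram(h,bins=range(-10,100,10)))
B=Q[(h>72)]; 
if len(B)>5:
  m=B.mean(0); d=np.linalg.svd(B-m)[2][0]; print('bar',len(B),m,d,np.degrees(np.arctan2(d[1],d[0])),'h',h[h>72].mean(),'ends',((B-m)@d).min(),((B-m)@d).max())
  print('bar predicted from flange',fc+80*ez,'ey',ey)
for nm,(u,v) in dict(peg1=(404,219),peg2=(444,214)).items(): print(nm,plane(t,u,v,43), C[v-2:v+3,u-2:u+3,2].max())
```

```text
25 [ 70.58770711  73.80711423  85.87957393  99.5500703  145.96876937]
flange n [ 0.30745341 -0.52306647  0.79490494] 37.353722039309176 inl 8 dir -59.55340005041344
flange rect ((-1.1660258769989014, 1.8097953796386719), (37.339595794677734, 7.560704231262207), 88.10968017578125)
flange top center [607.41056669 233.54383564  76.90215011] cup_center [619.40124963 213.14424312 107.90344279]
heights (array([ 6, 11,  6,  1,  0,  0,  1,  0,  0,  0]), array([-10,   0,  10,  20,  30,  40,  50,  60,  70,  80,  90]))
peg1 [ 593.56531998 -106.21550728   43.        ] 45.558029369048654
peg2 [ 605.9895611  -207.00726664   43.        ] 43.5439578567989
```

View pics/c1.png

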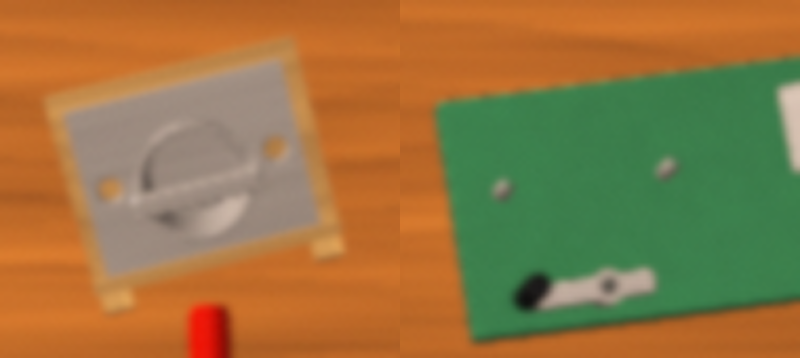

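The crop confirms the bare steel cup, with grey flange, two holes at top-view (256,210) and (295,200), and the bail handle across it. It's on the wooden rack, with the lip feet towards the robot. The pegs are at (404,220) and (443,215).

Run:
```python
from h import *
t=np.load('top0.npy',allow_pickle=True).item(); s=np.load('side0.npy',allow_pickle=True).item()
def rep(im,sl,nm):
    C=cloud(im)[sl].reshape(-1,3); px=im['pixels'][sl].reshape(-1,3).astype(int)
    hsv=cv2.cvtColor(im['pixels'],cv2.COLOR_BGR2HSV)[sl].reshape(-1,3)
    g=(hsv[:,1]<80)&(C[:,2]>30)&(C[:,2]<200); Q=C[g]; rng=np.random.default_rng(0);best=None
    for _ in range(1500):
        q=Q[rng.choice(len(Q),3,False)]; n=np.cross(q[1]-q[0],q[2]-q[0]); n/=np.linalg.norm(n)+1e-9; n*=np.sign(n[2])
        if not .85<n[2]<.95: continue
        i=abs((Q-q[0])@n)<2
        if best is None or i.sum()>best.sum(): best=i
    F=Q[best]; c=F.mean(0); n=np.linalg.svd(F-c)[2][2]; n*=np.sign(n[2])
    ey=np.cross(n,[-1,0,0]); ey=np.cross([0,0,1],n); ey/=-np.linalg.norm(ey); ex=np.cross(ey,n)
    L=np.stack([(F-c)@ex,(F-c)@ey],1).astype(np.float32); (a,b),sz,an=cv2.minAreaRect(L); fc=c+a*ex+b*ey
    h=(Q-c)@n; B=Q[(h>68)&(np.linalg.norm((Q-c)-np.outer(h,n),axis=1)<60)]
    print(nm,len(Q),best.sum(),'tilt',np.degrees(np.arccos(n[2])),'az',np.degrees(np.arctan2(-n[1],-n[0])),'rect',sz,an,'\n n',n.round(3),'ey',ey.round(3),'center',fc+39*n,'barpred',fc+80*n)
    if len(B)>5:
        m=B.mean(0); d=np.linalg.svd(B-m)[2][0]; e=(B-m)@d; print(' bar top',len(B),m,'az',np.degrees(np.arctan2(d[1],d[0])),d.round(3),e.min(),e.max(),((B-c)@n).mean())
rep(t,np.s_[165:250,230:325],'top'); rep(s,np.s_[240:312,228:300],'side')
H=[plane(t,256.1,209.7,62),plane(t,295.3,200.2,62)];print('holes',H,np.degrees(np.arctan2(*(H[0]-H[1])[1::-1])))
P=[plane(t,404.2,220.1,42),plane(t,443.2,214.9,42)]; d=P[0]-P[1]
print('pegs top',P,np.linalg.norm(d),'mid',(P[0]+P[1])/2,'yaw of seat y',np.degrees(np.arctan2(d[1],d[0])))
# grinder plate edges from cloud
hsv=cv2.cvtColor(t['pixels'],cv2.COLOR_BGR2HSV); m=cv2.inRange(hsv,(65,90,40),(90,255,255)); m[:170]=0;m[270:]=0;m[:,:380]=0
c=max(cv2.findContours(m,0,1)[0],key=cv2.contourArea); print('plate',[(plane(t,*p,20)[:2].round(0)) for p in cv2.boxPoints(cv2.minAreaRect(c))])
C=cloud(t)
for u,v in((411,245),(425,243),(437,242)): print(u,v,C[v-3:v+4,u-3:u+4,2].max(),plane(t,u,v,62)[:2])
# side dark knob & pegs
hs=cv2.cvtColor(s['pixels'],cv2.COLOR_BGR2HSV); k=cv2.inRange(hs,(0,0,0),(180,255,60)); k[:185]=0;k[220:]=0;k[:,:325]=0;k[:,350:]=0
kk=np.argwhere(k); print('knob px',kk.mean(0) if len(kk) else 0, len(kk)); 
if len(kk): print(plane(s,kk[:,1].mean(),kk[:,0].mean(),62))
```

```text
top 1967 796 tilt 25.08462129599366 az 13.815143537793379 rect (98.21493530273438, 126.86581420898438) 0.3079403042793274 
 n [-0.412 -0.101  0.906] ey [-0.239  0.971 -0.   ] center [609.08907408 210.53236256 105.00050748] barpred [592.20971043 206.38166244 142.13349512]
 bar top 183 [590.56050135 206.41436793 146.59242442] az 104.14719384628384 [-0.244  0.97  -0.005] -35.81135529959233 35.82986161139406 84.71402964528014
side 2018 744 tilt 25.08286422008936 az 14.310864185976422 rect (139.73104858398438, 99.4539566040039) 89.84725189208984 
 n [-0.411 -0.105  0.906] ey [-0.247  0.969 -0.   ] center [608.13637845 215.34646586 104.26124823] barpred [591.2946612  211.05016486 141.3947689 ]
 bar top 75 [584.74462148 237.16053922 141.89565315] az 93.81011636014293 [-0.061  0.916 -0.397] -20.823618234222046 12.664391549526385 80.40818255708369
holes [array([614.37273795, 262.7486549 ,  62.        ]), array([638.27092546, 165.61550236,  62.        ])] 103.8222484090732
pegs top [array([ 590.97132551, -106.79201803,   42.        ]), array([ 603.92452962, -205.14073417,   42.        ])] 99.19806178799942 mid [ 597.44792756 -155.9663761    42.        ] yaw of seat y 97.50306366716694
plate [array([649., -74.]), array([ 692., -417.]), array([ 549., -424.]), array([507., -88.])]
411 245 87.91695844446986 [ 523.59399408 -117.70400986]
425 243 44.9872054243765 [ 528.42108278 -152.12383289]
437 242 41.64233961683908 [ 530.78200022 -181.5770152 ]
knob px [198. 338.] 1
[ 529.25532174 -140.32567742   62.        ]
```

```bash
cat >> h.py <<'E'
def frame(n,az):   # tool z=-n, tool y at azimuth az (deg)
    n=np.array(n,float); n/=np.linalg.norm(n); y=np.array([np.cos(np.radians(az)),np.sin(np.radians(az)),0]); y-=n*(y@n); 
    # keep horizontal heading: y in the plane of az and vertical
    if abs(n[2])<.999:
        k=np.array([-np.sin(np.radians(az)),np.cos(np.radians(az)),0]); k-=n*(k@n); k/=np.linalg.norm(k); y=np.cross(k,n)
    y/=np.linalg.norm(y); return R.from_matrix(np.stack([np.cross(y,-n),y,-n],1))
def go(tcp,Rt,N):
    s=ctrl.sense(); d=(np.array(tcp)-s['ee_pos'])/1000; rv=(Rt*R.from_quat(s['tool_rot']).inv()).as_rotvec()/.08
    print('N',N,'total',d.round(4),rv.round(2),'per row',(d/N).round(4),(rv/N).round(3))
E
python3 - <<'E'
from h import *
n=np.array([-.411,-.103,.906]); n/=np.linalg.norm(n); bar=np.array([592,206.5,142.3])
Rg=frame(n,14); print(Rg.as_matrix().round(3))
go(bar-19*n+90*n,Rg,14); print(-90*n)
E
```

```text
[[-0.242  0.879  0.411]
 [ 0.97   0.219  0.103]
 [ 0.     0.424 -0.906]]
N 14 total [ 0.3233 -0.4044 -0.0237] [  3.76  -4.29 -11.66] per row [ 0.0231 -0.0289 -0.0017] [ 0.268 -0.306 -0.833]
[ 36.98323269   9.26830406 -81.52508227]
```

```bash
python3 -m inch '[0.023,-0.029,0,0.268,-0.306,-0.833, 0.023,-0.029,0,0.268,-0.306,-0.833, 0.023,-0.029,0,0.268,-0.306,-0.833, 0.023,-0.029,0,0.268,-0.306,-0.833, 0.023,-0.029,0,0.268,-0.306,-0.833, 0.023,-0.029,0,0.268,-0.306,-0.833, 0.023,-0.029,0,0.268,-0.306,-0.833]' -1
python3 -m inch '[0.023,-0.029,0,0.268,-0.306,-0.833, 0.023,-0.029,0,0.268,-0.306,-0.833, 0.023,-0.029,0,0.268,-0.306,-0.833, 0.023,-0.029,0,0.268,-0.306,-0.833, 0.023,-0.029,0,0.268,-0.306,-0.833, 0.023,-0.029,0,0.268,-0.306,-0.833, 0.023,-0.029,0,0.268,-0.306,-0.833,0,0,0,0,0,0,0,0,0,0,0,0]'
python3 - <<'E'
from h import *
n=np.array([-.411,-.103,.906]); n/=np.linalg.norm(n); bar=np.array([592,206.5,142.3])
go(bar-19*n+90*n,frame(n,14),1); print(ctrl.sense()['joint_positions'].round(2))
im=grab('side'); cv2.imwrite('pics/s1.png',cv2.resize(im['pixels'][130:330,180:420],None,fx=3,fy=3))
E
```

```text
time_s: 0.98
ee_pos: [401.2, 399.8, 231.0]
tool_rot: [0.409, 0.906, 0.089, 0.07]
wrist_force: [1.3, -0.0, -0.6]
finger_gap: 85.3
grasp_force: 0.0
time_s: 2.1
ee_pos: [561.2, 198.7, 231.0]
tool_rot: [0.601, 0.769, 0.171, 0.134]
wrist_force: [0.5, 0.8, -0.9]
finger_gap: 85.5
grasp_force: 0.0
N 1 total [ 0.0016  0.0005 -0.0244] [-0.    0.01 -0.01] per row [ 0.0016  0.0005 -0.0244] [-0.001  0.008 -0.01 ]
[-0.4   0.15 -0.04  2.09  0.19  0.48 -0.34]
```

View pics/s1.png

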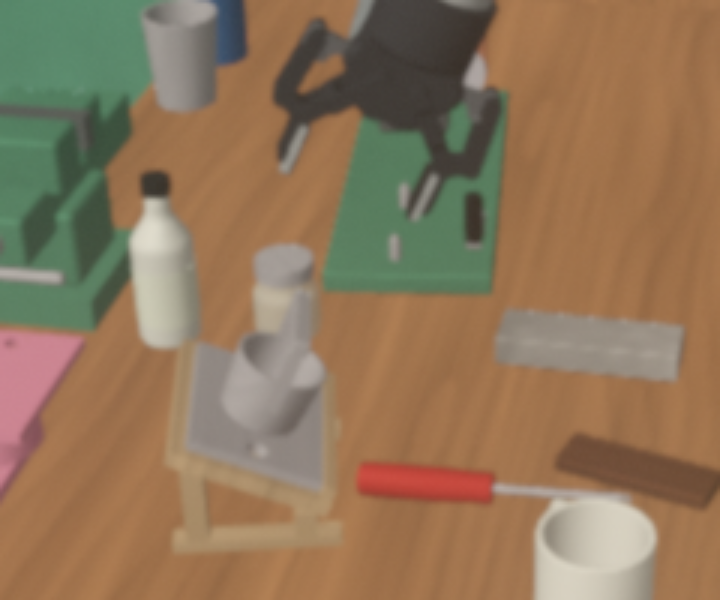

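The gripper is tilted with the cup's axis above it. The bail bar is at about (290,350) in the crop, and the fingers are open on either side of its line.

```bash
python3 -m inch '[0.0016,0.0005,-0.0245,0,0,0, 0.0062,0.0015,-0.0136,0,0,0, 0.0062,0.0015,-0.0136,0,0,0, 0.0062,0.0015,-0.0136,0,0,0, 0.0062,0.0016,-0.0136,0,0,0, 0.0062,0.0016,-0.0136,0,0,0, 0.0061,0.0016,-0.0136,0,0,0, 0,0,0,0,0,0, 0,0,0,0,0,0]'
python3 - <<'E'
from h import *
n=np.array([-.411,-.103,.906]); n/=np.linalg.norm(n); bar=np.array([592,206.5,142.3])
go(bar-19*n,frame(n,14),1)
im=grab('side'); a=cv2.resize(im['pixels'][200:310,210:320],None,fx=4,fy=4)
im=grab('top'); b=cv2.resize(im['pixels'][150:260,210:300],None,fx=4,fy=4); cv2.imwrite('pics/s2.png',np.hstack([a,b]))
E
```

```text
time_s: 3.28
ee_pos: [600.5, 208.0, 125.3]
tool_rot: [0.601, 0.769, 0.172, 0.134]
wrist_force: [0.7, -0.2, -0.6]
finger_gap: 85.6
grasp_force: 0.0
N 1 total [-0.0007  0.0004 -0.0002] [-0.    0.02  0.  ] per row [-0.0007  0.0004 -0.0002] [-0.003  0.019  0.002]
```

View pics/s2.png

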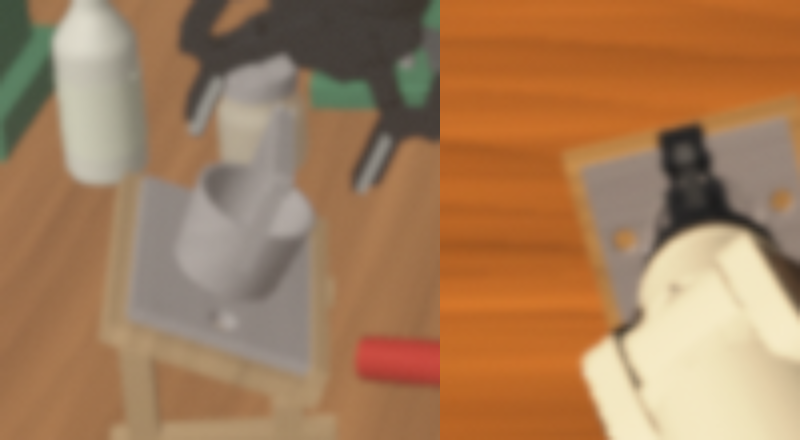

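The fingers straddle the bar, clear of the rim, and the pads are near the middle of its length. Closing.

```bash
python3 -m inch '[0,0,0,0,0,0,0,0,0,0,0,0,0,0,0,0,0,0,0,0,0,0,0,0,0,0,0,0,0,0,0,0,0,0,0,0,0,0,0,0,0,0,0,0,0,0,0,0]' 1
python3 -m inch '[-0.004,-0.001,0.009,0,0,0,-0.008,-0.002,0.018,0,0,0,-0.012,-0.003,0.027,0,0,0,-0.012,-0.003,0.027,0,0,0,0,0,0.03,0,0,0,0,0,0,0,0,0,0,0,0,0,0,0]'
python3 - <<'E'
from h import *
s=ctrl.sense(); print(s['ee_pos'],s['tool_rot'])
for n in('top','side'): im=grab(n); np.save(n+'1',im,allow_pickle=True)
im=np.load('side1.npy',allow_pickle=True).item()
cv2.imwrite('pics/s3.png',cv2.resize(im['pixels'][150:310,200:400],None,fx=3,fy=3))
E
```

```text
time_s: 4.38
ee_pos: [600.3, 208.0, 125.4]
tool_rot: [0.601, 0.769, 0.172, 0.134]
wrist_force: [-3.6, -0.3, 5.7]
finger_gap: 10.3
grasp_force: 59.2
time_s: 5.25
ee_pos: [563.4, 198.3, 234.6]
tool_rot: [0.601, 0.769, 0.17, 0.133]
wrist_force: [-0.5, -0.8, -3.9]
finger_gap: 10.7
grasp_force: 58.9
[563.35080298 198.33753575 234.62004139] [0.60118446 0.76924109 0.17047669 0.13335329]
```

View pics/s3.png

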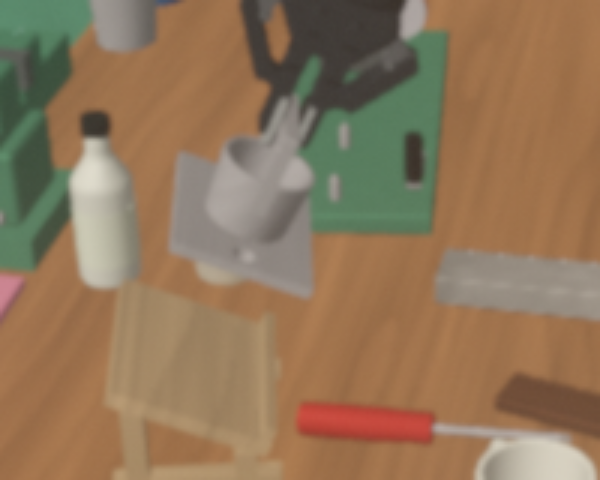

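The cup is held square on the bar and off the rack. Next: carry it upright over the seat, high above the jar and bottle.

Run:
```python
from h import *
go([597.5,-156,255],frame([0,0,1],7.4),12)
```

```text
N 12 total [ 0.0344 -0.3543  0.0211] [-1.01  5.35 -1.42] per row [ 0.0029 -0.0295  0.0018] [-0.084  0.446 -0.118]
```

```bash
python3 -m inch '[0,0,0.02,0,0,0, 0.003,-0.0295,0,-0.084,0.446,-0.118, 0.003,-0.0295,0,-0.084,0.446,-0.118, 0.003,-0.0295,0,-0.084,0.446,-0.118, 0.003,-0.0295,0,-0.084,0.446,-0.118, 0.003,-0.0295,0,-0.084,0.446,-0.118, 0.003,-0.0295,0,-0.084,0.446,-0.118]'
python3 -m inch '[0.003,-0.0295,0,-0.084,0.446,-0.118, 0.003,-0.0295,0,-0.084,0.446,-0.118, 0.003,-0.0295,0,-0.084,0.446,-0.118, 0.003,-0.0295,0,-0.084,0.446,-0.118, 0.003,-0.0295,0,-0.084,0.446,-0.118, 0.003,-0.0295,0,-0.084,0.446,-0.118,0,0,0,0,0,0,0,0,0,0,0,0]'
python3 - <<'E'
from h import *
s=ctrl.sense(); print(s['ee_pos'],s['finger_gap'],s['grasp_force'],s['joint_positions'].round(2)); go([597.5,-156,255],frame([0,0,1],7.4),1)
A=[]
for n in('top','side'):
    im=grab(n); np.save(n+'2',im,allow_pickle=True); c=(425,215) if n=='top' else (320,190); A.append(cv2.resize(im['pixels'][c[1]-75:c[1]+75,c[0]-65:c[0]+65],None,fx=3,fy=3))
cv2.imwrite('pics/s4.png',np.hstack(A))
E
```

```text
time_s: 6.22
ee_pos: [581.8, 20.9, 254.4]
tool_rot: [0.635, 0.765, 0.086, 0.067]
wrist_force: [0.4, -0.2, -2.7]
finger_gap: 11.0
grasp_force: 58.9
time_s: 7.22
ee_pos: [600.1, -154.3, 254.6]
tool_rot: [0.66, 0.751, 0.001, -0.0]
wrist_force: [0.6, 0.4, -3.3]
finger_gap: 11.0
grasp_force: 58.9
[ 600.08764318 -154.3224921   254.57562665] 10.975155804848523 58.914949893951416 [ 0.1   0.39  0.15  1.62 -0.06  1.13  0.39]
N 1 total [-0.0026 -0.0017  0.0004] [-0.02  0.02 -0.  ] per row [-0.0026 -0.0017  0.0004] [-0.022  0.018 -0.002]
```

View pics/s4.png

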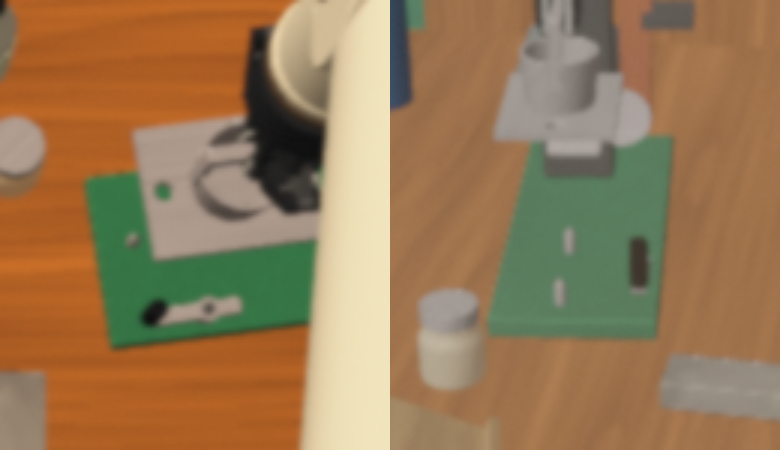

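The cup hangs upright over the seat. In the top view its +y hole is at (414,203), near the +y peg at (404,220). The side view shows both pegs, at (311,212) and (314,195).

Run:
```python
from h import *
s=ctrl.sense(); print(s['ee_pos'])
t=np.load('top2.npy',allow_pickle=True).item(); s_=np.load('side2.npy',allow_pickle=True).item()
for im,nm in((t,'top'),(s_,'side')):
    C=cloud(im); hsv=cv2.cvtColor(im['pixels'],cv2.COLOR_BGR2HSV)
    m=((abs(C[...,2]-194)<14)&(hsv[...,1]<90)&(abs(C[...,0]-600)<75)&(abs(C[...,1]+154)<90))
    Q=C[m]; z=np.median(Q[:,2]); i=abs(Q[:,2]-z)<3; F=Q[i]; A=np.c_[F[:,:2]-[600,-154],np.ones(len(F))]; k=np.linalg.lstsq(A,F[:,2],rcond=None)[0]
    print(nm,len(F),'plane slopes',k.round(4))
    yaw=np.radians(7.4); e=np.array([[np.cos(yaw),np.sin(yaw)],[-np.sin(yaw),np.cos(yaw)]]); L=(F[:,:2]-[600,-154])@e.T
    print(' L percent x',np.percentile(L[:,0],[0.3,1,99,99.7]).round(1),'y',np.percentile(L[:,1],[.3,1,99,99.7]).round(1))
    # yaw of edges: -x edge and +y edge lines
    ys=np.arange(-20,60,4); ed=[(y,L[abs(L[:,1]-y)<3,0].min()) for y in ys if (abs(L[:,1]-y)<3).sum()>3]; ed=np.array(ed); 
    if len(ed)>4: p=np.polyfit(ed[:,0],ed[:,1],1); print(' -x edge slope deg',np.degrees(p[0]),'at y0',p[1])
    xs=np.arange(-40,45,4); ed=np.array([(x,L[abs(L[:,0]-x)<3,1].max()) for x in xs if (abs(L[:,0]-x)<3).sum()>3])
    if len(ed)>4: p=np.polyfit(ed[:,0],ed[:,1],1); print(' +y edge slope deg',np.degrees(p[0]),'at x0',p[1])
hsv=cv2.cvtColor(t['pixels'],cv2.COLOR_BGR2HSV).astype(int)
# hole: saturation-weighted centroid in window
w=np.clip(hsv[197:210,408:421,1]-80,0,None).astype(float); v,u=np.mgrid[197:210,408:421]; hu,hv=(w*u).sum()/w.sum(),(w*v).sum()/w.sum(); hole=plane(t,hu,hv,190); print('hole px',hu,hv,hole)
# pegs: top view tip & side view
def peg(im,u0,v0,r,rh):
    S=cv2.cvtColor(im['pixels'],cv2.COLOR_BGR2HSV).astype(float)[v0-rh:v0+rh+1,u0-r:u0+r+1,1]; w=np.clip(np.median(S)-25-S,0,None); v,u=np.mgrid[v0-rh:v0+rh+1,u0-r:u0+r+1]; return (w*u).sum()/w.sum(),(w*v).sum()/w.sum()
for nm,im,a in(('t+',t,(404,220)),('s+',s_,(311,212)),('s-',s_,(314,195))):
    u,v=peg(im,*a,5,8 if nm[0]=='s' else 5); print(nm,round(u,1),round(v,1),plane(im,u,v,32).round(1))
t0=np.load('top0.npy',allow_pickle=True).item()
for nm,a in(('t0+',(404,220)),('t0-',(443,215))): u,v=peg(t0,*a,6,6); print(nm,round(u,1),round(v,1),plane(t0,u,v,34).round(1))
```

```text
[ 600.24483644 -153.53230482  255.35398284]
top 1078 plane slopes [ 2.800000e-03 -7.000000e-04  1.928708e+02]
 L percent x [-50.7 -50.5  47.6  48.2] y [-63.  -57.   65.3  65.8]
 -x edge slope deg 0.6985043263813755 at y0 -50.46591514563841
 +y edge slope deg -0.15130666842849613 at x0 65.12956260784536
side 512 plane slopes [-1.400000e-03  5.000000e-03  1.920322e+02]
 L percent x [-51.  -50.7  48.6  48.8] y [-60.1 -58.2  71.4  73.4]
 -x edge slope deg -2.3801370244740423 at y0 -48.22845089501714
 +y edge slope deg -0.8315404179768959 at x0 70.11913032792381
hole px 414.01384083044985 203.66782006920414 [ 593.04443847 -104.00795964  190.        ]
t+ 404.9 219.1 [ 596.  -110.4   32. ]
s+ 311.1 212.1 [ 595.6 -106.5   32. ]
s- 314.4 195.0 [ 607.6 -204.5   32. ]
t0+ 403.8 219.6 [ 594.1 -107.2   34. ]
t0- 442.9 214.6 [ 606.8 -206.4   34. ]
```

Seat ≈ (601,-157), yaw about 7.3°, and the cup's centre is ≈ (599,-154), so the shift is about (+2,-3) mm. I'll lower to just above the peg tips and look again.

```bash
python3 -m inch '[0.001,-0.001,-0.02,0,0,0, 0.0005,-0.001,-0.02,0,0,0, 0.0005,-0.001,-0.02,0,0,0, 0,0,-0.02,0,0,0, 0,0,-0.02,0,0,0, 0,0,-0.015,0,0,0, 0,0,-0.012,0,0,0, 0,0,0,0,0,0, 0,0,0,0,0,0]'
python3 - <<'E'
from h import *
s=ctrl.sense(); print(s['ee_pos'],s['wrist_force'])
A=[]
for n in('top','side'):
    im=grab(n); np.save(n+'3',im,allow_pickle=True); c=(425,215) if n=='top' else (315,190); A.append(cv2.resize(im['pixels'][c[1]-40:c[1]+40,c[0]-35:c[0]+35],None,fx=5.5,fy=5.5,interpolation=2))
cv2.imwrite('pics/s5.png',np.hstack(A))
E
```

```text
time_s: 8.45
ee_pos: [603.0, -158.2, 129.9]
tool_rot: [0.66, 0.751, 0.002, 0.001]
wrist_force: [-0.2, -1.0, -2.3]
finger_gap: 10.9
grasp_force: 58.9
[ 603.01443424 -158.15299685  129.88121595] [-0.22247366 -0.96505462 -2.28580334]
```

View pics/s5.png

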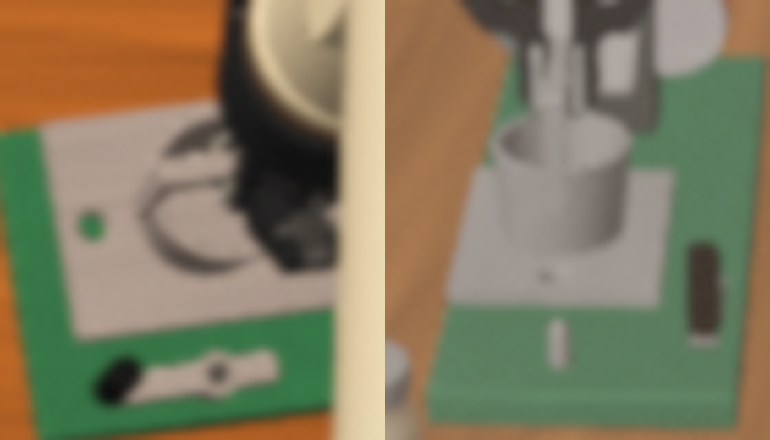

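In this closer view the cup's +y hole is at top pixel (406.7,215.9). The side view shows the +y peg at (311,212), just in front of and below the flange's front edge.

Run:
```python
from h import *
t=np.load('top3.npy',allow_pickle=True).item(); s_=np.load('side3.npy',allow_pickle=True).item()
S=cv2.cvtColor(t['pixels'],cv2.COLOR_BGR2HSV).astype(float)[...,1]
v,u=np.mgrid[210:223,401:414]; w=np.clip(S[210:223,401:414]-80,0,None); hu,hv=(w*u).sum()/w.sum(),(w*v).sum()/w.sum(); print('hole',hu,hv,plane(t,hu,hv,64))
yaw=np.radians(7.4); e=np.array([[np.cos(yaw),np.sin(yaw)],[-np.sin(yaw),np.cos(yaw)]]); c0=np.array([602,-158])
for im,nm in((t,'top'),(s_,'side')):
    C=cloud(im); H=cv2.cvtColor(im['pixels'],cv2.COLOR_BGR2HSV)
    m=(abs(C[...,2]-67)<6)&(H[...,1]<75)&(abs(C[...,0]-602)<75)&(abs(C[...,1]+158)<90); F=C[m]; L=(F[:,:2]-c0)@e.T
    print(nm,len(F),np.median(F[:,2]),'x',np.percentile(L[:,0],[.5,1.5,98.5,99.5]).round(1),'y',np.percentile(L[:,1],[.5,1.5,98.5,99.5]).round(1))
    for a in(-30,0,30): 
        q=L[abs(L[:,0]-a)<4]; print('  +y edge at x',a,q[:,1].max().round(1) if len(q) else None)
    for a in(-30,0,30,55):
        q=L[abs(L[:,1]-a)<4]; print('  x edges at y',a,(q[:,0].min().round(1),q[:,0].max().round(1)) if len(q) else None)
t0=np.load('top0.npy',allow_pickle=True).item()
for a in((403.8,219.6),(442.9,214.6)): print('peg h31',plane(t0,*a,31))
```

```text
hole 406.31875 215.825 [ 596.51802555 -108.54223913   64.        ]
top 1050 68.08122423266195 x [-49.7 -49.4  47.3  48.7] y [-57.5 -50.2  65.5  65.9]
  +y edge at x -30 65.9
  +y edge at x 0 65.9
  +y edge at x 30 66.0
  x edges at y -30 (np.float64(-49.7), np.float64(-27.9))
  x edges at y 0 (np.float64(-49.7), np.float64(46.0))
  x edges at y 30 (np.float64(-49.4), np.float64(49.2))
  x edges at y 55 (np.float64(-49.7), np.float64(46.5))
side 612 67.05598436951891 x [-65.7 -50.3  48.8  49.6] y [-65.5 -59.3  70.3  71.6]
  +y edge at x -30 70.7
  +y edge at x 0 71.6
  +y edge at x 30 72.0
  x edges at y -30 (np.float64(-48.1), np.float64(47.7))
  x edges at y 0 (np.float64(-50.1), np.float64(46.9))
  x edges at y 30 (np.float64(-49.1), np.float64(49.8))
  x edges at y 55 (np.float64(-66.2), np.float64(49.6))
peg h31 [ 594.90411397 -107.75412293   31.        ]
peg h31 [ 607.45243578 -207.2061185    31.        ]
```

```bash
python3 -m inch '[-0.0015,0.0007,-0.006,0,0,0, 0,0,-0.006,0,0,0, 0,0,-0.004,0,0,0, 0,0,-0.003,0,0,0, 0,0,0,0,0,0]'
python3 -m inch '[0,0,-0.003,0,0,0, 0,0,-0.003,0,0,0, 0,0,-0.002,0,0,0, 0,0,0,0,0,0]'
```

```text
time_s: 9.18
ee_pos: [600.7, -157.3, 109.8]
tool_rot: [0.66, 0.751, 0.001, 0.001]
wrist_force: [0.3, -0.2, -2.7]
finger_gap: 10.8
grasp_force: 58.9
time_s: 9.68
ee_pos: [600.8, -157.3, 102.0]
tool_rot: [0.66, 0.751, 0.001, 0.001]
wrist_force: [-0.3, 0.0, -3.5]
finger_gap: 10.6
grasp_force: 58.9
```

The underside is about 12 mm below the peg tips with no force, so the pegs are in the holes. Settling down slowly.

```bash
python3 -m inch '[0,0,-0.003,0,0,0, 0,0,-0.003,0,0,0, 0,0,-0.002,0,0,0, 0,0,-0.001,0,0,0,0,0,0,0,0,0]'
python3 -m inch '[0,0,-0.001,0,0,0, 0,0,-0.001,0,0,0, 0,0,0,0,0,0]'
```

```text
time_s: 10.3
ee_pos: [600.8, -157.3, 93.1]
tool_rot: [0.66, 0.751, 0.001, 0.001]
wrist_force: [0.3, -0.0, -3.6]
finger_gap: 10.9
grasp_force: 58.9
time_s: 10.68
ee_pos: [600.9, -157.3, 91.1]
tool_rot: [0.66, 0.751, 0.001, 0.001]
wrist_force: [0.8, 0.0, -3.8]
finger_gap: 10.7
grasp_force: 58.9
```

```bash
python3 -m inch '[0,0,-0.001,0,0,0,0,0,0,0,0,0]'
python3 -m inch '[0,0,-0.001,0,0,0,0,0,0,0,0,0]'
python3 -m inch '[0,0,-0.001,0,0,0,0,0,0,0,0,0]' | grep -E "ee_pos|wrist"
```

```text
time_s: 10.92
ee_pos: [601.0, -157.3, 90.2]
tool_rot: [0.66, 0.751, 0.001, 0.001]
wrist_force: [-0.2, 0.3, -4.0]
finger_gap: 11.2
grasp_force: 59.0
time_s: 11.18
ee_pos: [601.1, -157.2, 89.9]
tool_rot: [0.66, 0.751, 0.002, 0.001]
wrist_force: [-1.7, 1.9, 4.0]
finger_gap: 10.7
grasp_force: 59.9
ee_pos: [601.2, -157.2, 89.9]
wrist_force: [-4.8, 1.5, 11.3]
```

Contact at TCP z 89.9, the seated height, with a gentle force rise. Relaxing and releasing.

```bash
python3 -m inch '[0,0,0.001,0,0,0,0,0,0,0,0,0]'
python3 -m inch '[0,0,0,0,0,0,0,0,0,0,0,0,0,0,0,0,0,0,0,0,0,0,0,0,0,0,0,0,0,0,0,0,0,0,0,0]' -1
python3 -m inch '[0,0,0.01,0,0,0,0,0,0.02,0,0,0,0,0,0.03,0,0,0,0,0,0.03,0,0,0,0,0,0.03,0,0,0,0,0,0,0,0,0,0,0,0,0,0,0]'
python3 - <<'E'
from h import *
A=[]
for n in('top','side'):
    im=grab(n); np.save(n+'4',im,allow_pickle=True); c=(425,215) if n=='top' else (315,190); A.append(cv2.resize(im['pixels'][c[1]-40:c[1]+40,c[0]-35:c[0]+35],None,fx=5.5,fy=5.5,interpolation=2))
cv2.imwrite('pics/s6.png',np.hstack(A))
t=np.load('top0.npy',allow_pickle=True).item(); 
k=(t['pixels'].max(2)<60); k[:235]=0;k[255:]=0;k[:,:402]=0;k[:,422:]=0; q=np.argwhere(k).mean(0); print('knob px',q,k.sum(),plane(t,q[1],q[0],65))
C=cloud(np.load('top4.npy',allow_pickle=True).item()); f=C[195:235,395:420]; f=f[(f[...,2]>24)&(f[...,2]<36)]; print('flange top z',np.median(f[:,2]),len(f))
E
```

```text
time_s: 11.68
ee_pos: [601.2, -157.2, 89.9]
tool_rot: [0.66, 0.751, 0.002, 0.001]
wrist_force: [-2.3, 1.4, 5.8]
finger_gap: 10.8
grasp_force: 60.3
time_s: 12.42
ee_pos: [601.0, -157.3, 89.2]
tool_rot: [0.66, 0.751, 0.001, 0.001]
wrist_force: [0.6, -0.2, -0.3]
finger_gap: 85.5
grasp_force: 0.0
time_s: 13.3
ee_pos: [600.9, -157.3, 209.8]
tool_rot: [0.66, 0.751, 0.002, 0.001]
wrist_force: [-0.5, 0.1, -0.8]
finger_gap: 85.3
grasp_force: 0.0
knob px [243.97142857 410.85714286] 35 [ 525.58420294 -116.89106049   65.        ]
flange top z 28.016384159490258 610
```

View pics/s6.png

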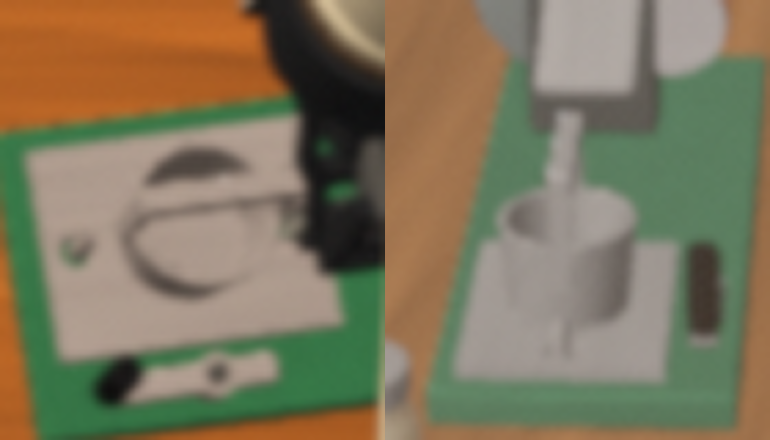

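The cup is seated: the flange's top is at z 28, and the peg shows through the hole at crop (75,248). The knob is at about (525.6,-116.9), still parked near 0.03 rad. I'll move above it with the fingers half open.

```bash
python3 -m inch '[-0.025,0.0135,0,0,0,0,-0.025,0.0135,0,0,0,0,-0.0255,0.0135,0,0,0,0,0,0,-0.03,0,0,0,0,0,-0.03,0,0,0,0,0,-0.02,0,0,0,0,0,0,0,0,0,0,0,0,0,0,0]' 0
python3 - <<'E'
from h import *
A=[]
for n in('top','side'):
    im=grab(n); np.save(n+'5',im,allow_pickle=True); c=(425,215) if n=='top' else (330,180); A.append(cv2.resize(im['pixels'][c[1]-40:c[1]+40,c[0]-35:c[0]+35],None,fx=5.5,fy=5.5,interpolation=2))
cv2.imwrite('pics/s7.png',np.hstack(A))
E
```

```text
time_s: 14.4
ee_pos: [525.6, -116.9, 129.5]
tool_rot: [0.66, 0.751, 0.001, 0.001]
wrist_force: [0.5, 0.8, 0.6]
finger_gap: 42.7
grasp_force: 0.0
```

View pics/s7.png

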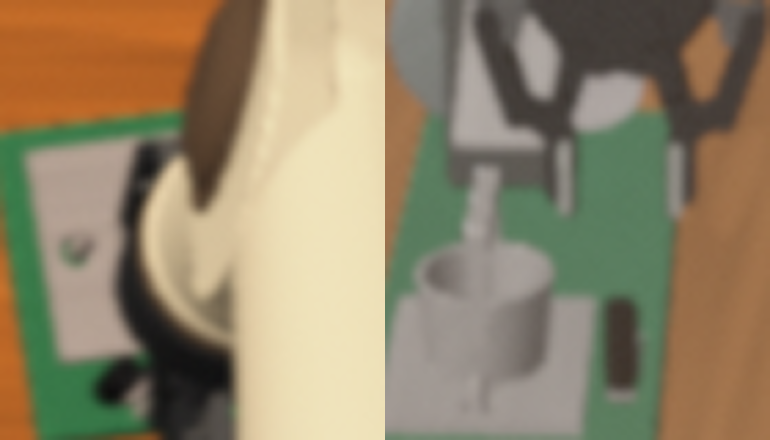

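The knob (crop (621,345)) sits midway between the fingers (563 and 677), and the cup is clear. Descend and grip.

```bash
python3 -m inch '[0,0,-0.02,0,0,0,0,0,-0.02,0,0,0,0,0,-0.02,0,0,0,0,0,-0.018,0,0,0,0,0,0,0,0,0]'
python3 -m inch '[0,0,0,0,0,0,0,0,0,0,0,0,0,0,0,0,0,0,0,0,0,0,0,0]' 1
python3 - <<'E'
from h import *
p=np.array([533.7,-166.1]); s=ctrl.sense()['ee_pos'][:2]; r=s-p; a0=np.arctan2(r[1],r[0]); print(np.hypot(*r),a0)
a1=np.radians(187.4)-.02; A=np.linspace(a0,a1,20); P=p+50*np.stack([np.cos(A),np.sin(A)],1); P[0]=s; print((np.diff(P,axis=0)/1000).round(4).tolist(),(a1-a0)/19/.08)
E
```

```text
time_s: 15.12
ee_pos: [524.6, -116.7, 50.3]
tool_rot: [0.66, 0.751, 0.001, 0.0]
wrist_force: [-0.6, 0.3, 0.7]
finger_gap: 42.8
grasp_force: 0.0
time_s: 15.62
ee_pos: [526.3, -117.0, 52.1]
tool_rot: [0.66, 0.751, 0.002, 0.002]
wrist_force: [0.7, 0.7, 5.9]
finger_gap: 14.3
grasp_force: 58.5
49.70411258247864 1.7203346665750874
[[-0.004, -0.0005], [-0.0039, -0.0011], [-0.0038, -0.0014], [-0.0037, -0.0017], [-0.0035, -0.002], [-0.0033, -0.0022], [-0.0031, -0.0025], [-0.0029, -0.0028], [-0.0027, -0.003], [-0.0025, -0.0032], [-0.0022, -0.0034], [-0.0019, -0.0035], [-0.0016, -0.0037], [-0.0013, -0.0038], [-0.001, -0.0039], [-0.0007, -0.004], [-0.0004, -0.004], [-0.0, -0.004], [0.0003, -0.004]] 1.006850231356767
```

```bash
python3 -m inch '[-0.004,-0.0005,0,0,0,1,-0.0039,-0.0011,0,0,0,1,-0.0038,-0.0014,0,0,0,1,-0.0037,-0.0017,0,0,0,1,-0.0035,-0.002,0,0,0,1]'
python3 -m inch '[-0.0033,-0.0022,0,0,0,1,-0.0031,-0.0025,0,0,0,1,-0.0029,-0.0028,0,0,0,1,-0.0027,-0.003,0,0,0,1,-0.0025,-0.0032,0,0,0,1]'
```

```text
time_s: 16.25
ee_pos: [507.8, -123.9, 52.1]
tool_rot: [0.496, 0.868, 0.002, 0.002]
wrist_force: [0.6, -0.8, 3.8]
finger_gap: 14.5
grasp_force: 58.5
time_s: 16.88
ee_pos: [493.3, -137.6, 52.1]
tool_rot: [0.314, 0.949, 0.002, 0.002]
wrist_force: [1.1, -0.1, 4.3]
finger_gap: 14.3
grasp_force: 58.5
```

Moving smoothly with low forces; finishing the arc.

```bash
python3 -m inch '[-0.0022,-0.0034,0,0,0,1,-0.0019,-0.0035,0,0,0,1,-0.0016,-0.0037,0,0,0,1,-0.0013,-0.0038,0,0,0,1,-0.001,-0.0039,0,0,0,1]'
python3 -m inch '[-0.0007,-0.004,0,0,0,1,-0.0004,-0.004,0,0,0,1,0,-0.004,0,0,0,1,0.0003,-0.003,0,0,0,1,0,0,0,0,0,0]'
python3 - <<'E'
from h import *
s=ctrl.sense();r=s['ee_pos'][:2]-[533.7,-166.1]; print(np.hypot(*r),'clamp',np.arctan2(r[1],r[0])%6.28-np.radians(97.4),s['wrist_force'])
E
```

```text
time_s: 17.5
ee_pos: [485.4, -155.9, 52.1]
tool_rot: [0.119, 0.993, 0.002, 0.001]
wrist_force: [1.6, 0.2, 3.5]
finger_gap: 14.5
grasp_force: 58.5
time_s: 18.12
ee_pos: [484.5, -171.6, 52.1]
tool_rot: [-0.039, 0.999, 0.001, 0.001]
wrist_force: [-0.0, -1.8, 5.4]
finger_gap: 14.0
grasp_force: 58.6
49.493862469280884 clamp 1.5494992861292294 [-0.04698953 -1.8487366   5.41219083]
```

The clamp is at about 1.55 rad. Release, lift clear and check.

```bash
python3 -m inch '[0,0,0,0,0,0,0,0,0,0,0,0,0,0,0,0,0,0,0,0,0,0,0,0]' 0
python3 -m inch '[0,0,0.02,0,0,0,0,0,0.03,0,0,0,0,0,0.03,0,0,0,0,0,0.04,0,0,0,-0.02,0.03,0.04,0,0,0,-0.02,0.04,0.02,0,0,0,-0.02,0.04,0.02,0,0,0,0,0.04,0,0,0,0,0,0,0,0,0,0,0,0,0,0,0,0]'
python3 - <<'E'
from h import *
A=[]
for n in('top','side'):
    im=grab(n); c=(425,215) if n=='top' else (320,190); A.append(cv2.resize(im['pixels'][c[1]-45:c[1]+45,c[0]-40:c[0]+40],None,fx=5,fy=5,interpolation=2))
    C=cloud(im); print(n,np.median(C[(abs(C[...,2]-28)<5)&(abs(C[...,0]-601)<60)&(abs(C[...,1]+120)<25)][:,2]))
cv2.imwrite('pics/s8.png',np.hstack(A))
E
```

```text
time_s: 18.62
ee_pos: [483.1, -170.3, 51.0]
tool_rot: [-0.039, 0.999, 0.002, -0.001]
wrist_force: [-0.5, 0.7, 0.9]
finger_gap: 43.0
grasp_force: 0.0
time_s: 19.88
ee_pos: [423.1, -21.0, 251.1]
tool_rot: [-0.039, 0.999, 0.001, -0.0]
wrist_force: [0.7, 0.0, 0.2]
finger_gap: 42.5
grasp_force: 0.0
top 27.615059668508366
side 27.278491982675064
```

View pics/s8.png

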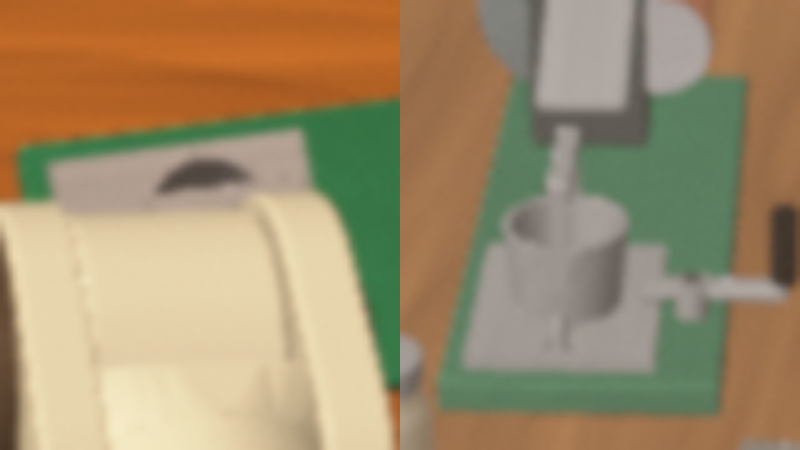

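The side view shows the cup flat on the plate and the knob swung out to (783,245). The tongue lies over the flange's edge at (655,290), and the robot is clear.

```bash
python3 -c "
from bench import ctrl
print(ctrl.close_job())"
```

```text
the job is handed in; nothing more can be done
None
```

I set the swarf cup fully home on the grinder's seat with its pegs through the flange and let go of it, then swung the clamp closed to about 1.55 rad; the job was handed in at about 20 s, and no verdict was returned.

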